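# Clear the paint scale and put the check weight on it

### The job

Clear the stack of three sample tins off the weighing scale, one at a time from the top down, standing each tin upright and wholly on the round mat of its own colour. When all three are on their mats, stand the brass check weight upright inside the circle marked in the middle of the empty scale pan. Do not drop or knock over anything, and leave the jug and the hardener can where they are.

Things in the scene. Friction and masses are not known exactly. Their poses are not given: they have to be found in the camera images.
- blue_tin: Closed round tin, steel with a blue band and blue lid, 36 mm diameter, 44 mm high, about 60 g, loose; at the start on top of the stack, standing on the yellow tin's flat lid. Origin: centre of its underside, z up (round: yaw has no meaning).
- yellow_tin: Closed round tin, steel with a yellow band and yellow lid, 50 mm diameter, 50 mm high, about 130 g, loose; at the start in the middle of the stack, standing on the red tin's flat lid. Origin: centre of its underside, z up (round: yaw has no meaning).
- red_tin: Closed round tin, steel with a red band and red lid, 64 mm diameter, 58 mm high, about 240 g, loose; at the start at the bottom of the stack, standing on the scale pan. Origin: centre of its underside, z up (round: yaw has no meaning).
- check_weight: Brass check weight, about 480 g, loose, standing on the table: cylinder 40 mm diameter and 45 mm high, above it a neck 14 mm thick and a knob 22 mm across between 53 and 65 mm above the foot. Origin: centre of its underside, z up.
- blue_mat: Plain blue round mat, 64 mm diameter, 4 mm thick, fixed flat on the table. Origin: centre of its underside (on the table), z up; its top is 4 mm higher.
- yellow_mat: Plain yellow round mat, 78 mm diameter, 4 mm thick, fixed flat on the table. Origin: centre of its underside (on the table), z up; its top is 4 mm higher.
- red_mat: Plain red round mat, 92 mm diameter, 4 mm thick, fixed flat on the table. Origin: centre of its underside (on the table), z up; its top is 4 mm higher.
- pan (a point): Centre of the top face of the scale's fixed, flat steel pan (150 mm across, top 60 mm above the table, does not sink). A dark circle, 66 mm inside the line, is marked round this point (partly hidden by the tins at the start). Fixed black housing below, 42 mm high, 190 mm wide, from 137 mm before (display, towards the robot, point -x) to 93 mm behind this point.
- jug: Bystander, leave alone: white plastic mixing jug, 84 mm across, 100 mm high, handle to its own +y reaching 70 mm from the centre, two stirring sticks rising to 155 mm. Origin: centre of its underside.
- hardener_can: Bystander, leave alone: rectangular steel can with green band and red cap, 50 by 85 mm, 85 mm high (cap to 103 mm). Origin: centre of its underside.

How it is judged (in metres and radians):
On the way, in this order (a step that is already met when the one before it is completed fails the run):
1. the blue tin stands released on the blue mat (horizontal distance between blue_tin and blue_mat below 0.015 m and z of blue_tin in the frame of blue_mat between 0.001 and 0.008 m and linear speed of blue_tin below 0.03 m/s and contact force between the fingers and blue_tin below 0.2 N and angle between blue_tin's own z axis and vertical below 0.1 rad), for 0.2 s.
2. then the yellow tin stands released on the yellow mat (horizontal distance between yellow_tin and yellow_mat below 0.015 m and z of yellow_tin in the frame of yellow_mat between 0.001 and 0.008 m and linear speed of yellow_tin below 0.03 m/s and contact force between the fingers and yellow_tin below 0.2 N and angle between yellow_tin's own z axis and vertical below 0.1 rad), for 0.2 s.
3. then the red tin stands released on the red mat (horizontal distance between red_tin and red_mat below 0.015 m and z of red_tin in the frame of red_mat between 0.001 and 0.008 m and linear speed of red_tin below 0.03 m/s and contact force between the fingers and red_tin below 0.2 N and angle between red_tin's own z axis and vertical below 0.1 rad), for 0.2 s.
4. then the check weight stands released in the middle of the pan, with all three tins on their mats (all of step 1 and all of step 2 and all of step 3 and horizontal distance between check_weight and pan below 0.016 m and z of check_weight in the frame of pan between -0.004 and 0.005 m and linear speed of check_weight below 0.03 m/s and contact force between the fingers and check_weight below 0.2 N and angle between check_weight's own z axis and vertical below 0.1 rad), for 0.2 s.
At the end, for the whole second after the job is handed in: Each tin stands upright (within 0.1 rad), at rest and released on the mat of its own colour, its centre within 15 mm of the mat's centre; the check weight stands likewise on the pan, its centre within 16 mm of the pan's centre (all of step 4); the robot touches nothing.
It fails at once if a tin or the check weight is dropped (moving faster than 0.7 m/s, as after a fall of about 25 mm, while the fingers do not hold it) ((linear speed of blue_tin above 0.7 m/s and contact force between the fingers and blue_tin below 0.1 N) or (linear speed of yellow_tin above 0.7 m/s and contact force between the fingers and yellow_tin below 0.1 N) or (linear speed of red_tin above 0.7 m/s and contact force between the fingers and red_tin below 0.1 N) or (linear speed of check_weight above 0.7 m/s and contact force between the fingers and check_weight below 0.1 N)).
It fails at once if a tin or the check weight is knocked over (tilted more than 0.8 rad) (angle between any of blue_tin, yellow_tin, red_tin, check_weight's own z axis and vertical above 0.8 rad).
It fails at once if the jug is moved more than 20 mm or tipped (distance of jug from where it was at the start of the episode above 0.02 m or angle between jug's own z axis and vertical above 0.3 rad).
It fails at once if the hardener can is moved more than 20 mm or tipped (distance of hardener_can from where it was at the start of the episode above 0.02 m or angle between hardener_can's own z axis and vertical above 0.3 rad).
It also fails if it takes over 96 s, if anything falls off the work surface, if the arm or the gripper's body presses on something with over 40 N, if the wrist force passes 120 N, or if a joint passes its speed limit or range.

### The arm

A 6-joint arm with a two-finger parallel gripper is mounted at the origin on the work surface. World frame = base frame: x ahead of the robot, y to its left, z up, the work surface at z = 0. Lengths are in m, angles in degrees, forces in N, time in s.
With the tool pointing down it reaches from about 0.3 to 0.75 m from the base axis. Payload 8.5 kg.
Tool frame: the origin (TCP) lies between the finger pads; the fingertips stand 25 mm ahead of it and the grasp point (between the pads) lies 6 mm ahead of it; x points along the fingers, y is the direction in which the jaws open and shut, and the axes are right-handed (so a half turn about x gives the same grasp; the last joint's range is limited). The gripper opens to 85 mm and grips with 20 to 120 N. Pads are 22 mm wide; open, the fingers measure 114 mm over their backs; the gripper's body (76 mm by 85 mm) begins 54 mm behind the grasp point. The pads swing forward as they close: fully open they stand 13 mm farther back than shut.
Start: joints at [55.789, 21.807, 74.336, -0, 83.858, -12.336], TCP at [0.205, 0.51, 0.256] pointing down, gripper open.
Joint ranges: [-178.18, 178.18], [-50.72, 133.34], [12.68, 142.11], [-81.47, 261.47], [9.98, 163.14], [-165.26, 165.26]. Speed limits (degrees/s): [136.94, 136.94, 180, 180, 180, 180].

### API

Orientations are given as a 3x3 rotation matrix whose columns are the frame's x, y, z axes.
In Python, from rig import sensors, get_image, workorder gives the robot as it stands.
- The arm moves only by the tool arm_command, never from a script. Its argument "plan" is a list that holds one entry, the list of rows, each a list of 6 numbers: the shift along the tool's x, y, z in units of 25 mm (1.0 is 25 mm), then the turn, a rotation vector about the tool's x, y, z in units of 6 degrees (1.0 is 6 degrees). In form: [[[dx, dy, dz, ax, ay, az], ...]]. A call has 1 to 10 rows; each row is the pose to reach, as a shift and turn from the pose commanded when the call began, along the tool's axes at that moment; what a row does not reach only later rows make up. A row lasts 1/10 s, in which the tool goes at most 50 mm and 8.59 degrees, less where a joint would pass 70% of its speed; a pose out of reach is approached as far as the arm can. A call with a gripper value outside its range is refused whole. "jaw" is the closure, from 0 (fully open) to 1 (shut), set as the call begins (left out, the last holds). The fingers move at their own pace and stop on an object; "newtons" is the grip in N (left out, the last holds). Time passes only in rows, so rows that repeat a pose let the fingers close. It gives the time, the measured TCP pose, the force and the opening at its end, in the units of the state.
- sensors.observe(): the state, without advancing time (a new reading comes with each control period).
- get_image(name): name is "side" or "top" or "wrist"; returns a dict with "img" (400x640x3 uint8, red, green, blue), "fx", "fy", "cx", "cy" (pixels), "dist" ([k1, k2, p1, p2, k3] as OpenCV has them; the pictures are not rectified), "T" (4x4, takes a point from camera to world coordinates). Camera axes: x right, y up, looking along -z (the intrinsics and any distortion apply to the point x, -y, -z); pixel columns grow to the right and rows downward; lengths in m; the calibration is good to about 2 mm. A picture is of the moment at which its call begins. There is no depth.
- workorder.close_job(): hands the job in, once; it reports no verdict.
The state is a dict: "time_s": time; "q": joint angles; "qvel": joint speeds; "joint_efforts": joint torques, N m; "position": TCP position; "tool_rot": TCP orientation; "ft_force": force on the tool from outside, world axes, zero at the start; "wrist_torque": the same for the moment, N m; "grip_width": finger opening in m.
Only numpy, scipy, OpenCV 4.12 (cv2) and the standard library are available. Lean on these libraries where they do the work, as an engineer would, in place of code of your own. Each camera call takes 0.05 s, during which the arm holds its last target. There are 200 camera calls.

## Working session

There is one attempt and no reset: what is moved stays moved. The work goes in short steps, Python scripts to look and compute and a tool call to move; the robot and the scene stay as the last step left them, time stands still between calls to the robot, and variables do not carry over. Pictures are saved under pics/ and viewed, about 12 in all and at most 16, crops included, and the job is handed in when it is done.

Besides the shell and the picture viewer there is one more tool, called after "Request:" in YAML: its name, and indented under it one key for each argument. arm_command: Moves the arm, as the interface text tells. Its arguments: {"type":"object","properties":{"plan":{"type":"array","items":{"type":"array","items":{"type":"array","items":{"type":"number"}}}},"jaw":{"type":"number"},"newtons":{"type":"number"}},"required":["plan"]}

```bash
mkdir -p pics; ls; cat > h.py <<'E'
import numpy as np, cv2, pickle
from rig import sensors, get_image, workorder
def snap(name, f):
    d=get_image(name); cv2.imwrite(f'pics/{f}.png', d['img'][:,:,::-1]); pickle.dump(d,open(f'pics/{f}.pkl','wb')); return d
def load(f): return pickle.load(open(f'pics/{f}.pkl','rb'))
def K(d): return np.array([[d['fx'],0,d['cx']],[0,d['fy'],d['cy']],[0,0,1.]])
def back(d,px,z):
    "pixels -> world points on plane z"
    u=cv2.undistortPoints(np.array(px,float).reshape(-1,1,2),K(d),np.array(d['dist'],float)).reshape(-1,2)
    T=np.array(d['T']); r=np.c_[u[:,0],-u[:,1],-np.ones(len(u))]@T[:3,:3].T
    o=T[:3,3]; return o+r*((z-o[2])/r[:,2])[:,None]
def proj(d,P):
    T=np.array(d['T']); c=(np.array(P,float).reshape(-1,3)-T[:3,3])@T[:3,:3]
    return cv2.projectPoints((c*[1,-1,-1]).reshape(-1,1,3),np.zeros(3),np.zeros(3),K(d),np.array(d['dist'],float))[0].reshape(-1,2)
E
python3 - <<'E'
from h import *
for n in ['side','top','wrist']:
    d=snap(n,n+'0'); print(n,np.round(d['T'],3).tolist(),d['fx'])
s=sensors.observe(); print(s)
E
```

```text
pics
side [[0.957, 0.17, -0.233, 0.256], [-0.289, 0.54, -0.791, -1.023], [-0.008, 0.824, 0.566, 0.925], [0.0, 0.0, 0.0, 1.0]] 479.2327528505769
top [[0.025, 0.998, -0.064, 0.5], [-1.0, 0.024, -0.004, 0.064], [-0.002, 0.064, 0.998, 1.433], [0.0, 0.0, 0.0, 1.0]] 504.7691482788573
wrist [[0.373, -0.886, -0.276, 0.134], [0.928, 0.355, 0.112, 0.54], [-0.002, -0.298, 0.955, 0.373], [0.0, 0.0, 0.0, 1.0]] 319.1646218798575
{'time_s': 0.15, 'q': array([ 5.57870718e+01,  2.18325995e+01,  7.43709024e+01,  7.22191950e-04,
        8.38573462e+01, -1.23361940e+01]), 'qvel': array([-0.06127863, -0.05850761, -0.19080685, -0.07568056, -0.04866353,
       -0.04880042]), 'joint_efforts': array([ 2.34750412e-03, -4.48628676e+01, -2.31345230e+01, -1.34072334e-04,
        3.82355618e-03, -3.45968613e-05]), 'position': array([0.20483367, 0.51023687, 0.25587194]), 'tool_rot': array([[-6.07493844e-04,  3.72611932e-01,  9.27987057e-01],
       [-8.71177640e-04,  9.27986679e-01, -3.72612351e-01],
       [-9.99999436e-01, -1.03480128e-03, -2.39135011e-04]]), 'ft_force': array([-0.63284285,  0.40330327,  0.17634889]), 'wrist_torque': array([-0.01670579,  0.00690043, -0.02985594]), 'grip_width': 0.08550187802738969}
```

View pics/top0.png

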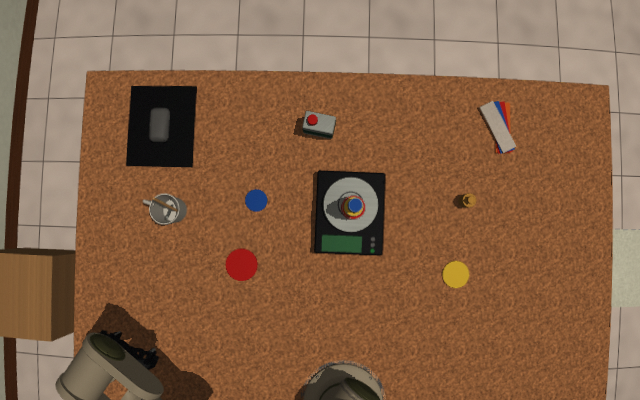

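View pics/side0.png

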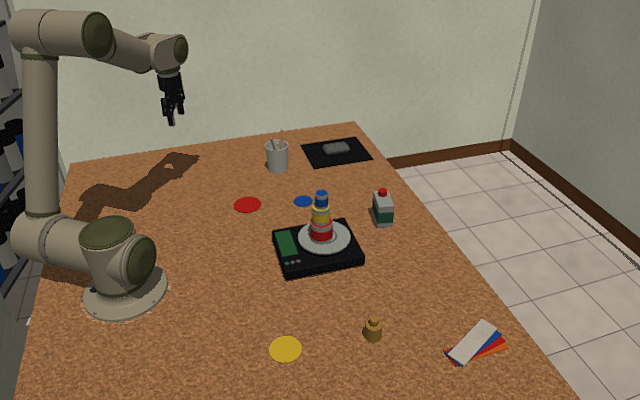

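The top view shows blue mat ~(256,200), red mat ~(241,264), yellow mat ~(456,275), pan ~(351,205) with the stack on it, weight ~(469,201), jug (165,209), can (319,125). The side view agrees.

```bash
cat >> h.py <<'E'
def blob(d,lo,hi,seed):
    m=cv2.inRange(cv2.cvtColor(d['img'],cv2.COLOR_RGB2HSV),np.array(lo),np.array(hi))
    m=cv2.resize(m,None,fx=1,fy=1)
    n,l,st,c=cv2.connectedComponentsWithStats(m)
    ok=[i for i in range(1,n) if st[i,4]>8]
    i=min(ok,key=lambda i:np.hypot(*(c[i]-seed))); return (l==i).astype(np.uint8),st[i],c[i]
def disc(d,m,z):
    "centroid and equivalent diameter of a mask on plane z"
    ys,xs=np.nonzero(m); P=back(d,np.c_[xs,ys],z)
    c=P.mean(0); cov=np.cov(P[:,:2].T); return c, 4*np.sqrt(np.linalg.eigvalsh(cov))
E
python3 - <<'E'
from h import *
B=((100,120,40),(130,255,255));R=((0,200,60),(6,255,255));Y=((20,150,80),(32,255,255))
t=load('top0'); s=load('side0')
for n,c,st,ss in [('blue',B,(256,200),(303,201)),('red',R,(241,264),(247,204)),('yel',Y,(456,275),(285,349))]:
    for d,p in((t,st),(s,ss)):
        m,a,_=blob(d,*c,p); print(n,np.round(disc(d,m,.004),4),a)
for d,p in((t,(355,205)),(s,(321,190))):
    m,a,_=blob(d,*B,p); print('bluelid',disc(d,m,.212),a)
def crop(d,u,v,w,h,k): return cv2.resize(d['img'][v:v+h,u:u+w,::-1],None,fx=k,fy=k,interpolation=cv2.INTER_CUBIC)
a=crop(t,310,165,80,95,4);b=crop(s,270,170,100,110,4);c=crop(t,440,180,60,60,4)
H=440;im=np.zeros((H,320+400,3),np.uint8);im[:380,:320]=a;im[:440,320:720]=b
cv2.imwrite('pics/c1.png',im)
# pan edge and weight predictions
for d in(t,s): print(proj(d,[[.5,0,.06],[.5,.075,.06]]))
E
```

```text
Traceback (most recent call last):
ValueError: setting an array element with a sequence. The requested array has an inhomogeneous shape after 1 dimensions. The detected shape was (2,) + inhomogeneous part.
```

```bash

python3 - <<'E'
from h import *
np.set_printoptions(precision=4,suppress=True)
B=((100,120,40),(130,255,255));R=((0,200,60),(6,255,255));Y=((20,150,80),(32,255,255))
t=load('top0'); s=load('side0')
for n,c,st,ss in [('blue',B,(256,200),(303,201)),('red',R,(241,264),(247,204)),('yel',Y,(456,275),(285,349))]:
    for d,p in((t,st),(s,ss)):
        m,a,_=blob(d,*c,p); print(n,*disc(d,m,.004),a)
for d,p in((t,(355,205)),(s,(321,190))):
    m,a,_=blob(d,*B,p); print('bluelid',*disc(d,m,.212),a)
def crop(d,u,v,w,h,k): return cv2.resize(d['img'][v:v+h,u:u+w,::-1],None,fx=k,fy=k,interpolation=cv2.INTER_CUBIC)
a=crop(t,310,165,80,95,4);b=crop(s,270,170,100,110,4);c=crop(t,440,180,60,60,4)
H=440;im=np.zeros((H,320+400,3),np.uint8);im[:380,:320]=a;im[:440,320:720]=b
cv2.imwrite('pics/c1.png',im)
# pan: bright low-saturation pixels on top view, outline fit
for d,p in((t,(351,205)),):
    m,a,_=blob(d,(0,0,120),(180,60,255),p); c=max(cv2.findContours(m,cv2.RETR_EXTERNAL,cv2.CHAIN_APPROX_NONE)[0],key=len)
    e=cv2.fitEllipse(cv2.convexHull(c)); print('pan',e,back(d,[e[0]],.06))
E
```

```text
blue [0.5707 0.2579 0.004 ] [0.0609 0.0621] [245 190  22  21 364]
blue [0.5711 0.2608 0.004 ] [0.0607 0.0624] [294 196  18  11 150]
red [0.3871 0.2945 0.004 ] [0.0898 0.0913] [226 249  31  32 796]
red [0.3876 0.296  0.004 ] [0.0887 0.0921] [234 197  27  16 330]
yel [ 0.3733 -0.3151  0.004 ] [0.0773 0.0779] [442 261  27  27 570]
yel [ 0.3741 -0.3132  0.004 ] [0.0786 0.0797] [269 336  33  27 726]
bluelid [ 0.5549 -0.0114  0.212 ] [0.0308 0.0321] [349 199  13  13 131]
bluelid [ 0.5567 -0.0069  0.212 ] [0.0296 0.0304] [316 190  11   6  55]
pan ((350.4595947265625, 204.3022918701172), (53.611419677734375, 53.79253005981445), 79.40052795410156) [[ 0.5625 -0.0083  0.06  ]]
```

View pics/c1.png

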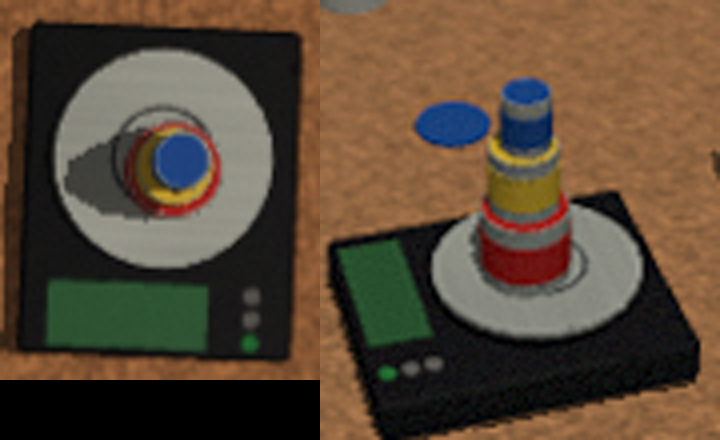

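The crop shows the stack offset slightly from the pan centre, and the stack leans little. The jaws will be aligned to world y and I move above the stack.

Request:
arm_command:
  plan:
    - [[-1.8,-1.2,1.8,-0.5,0,0],[-1.8,-2.5,3.6,-1,0,0],[-1.8,-3.7,5.4,-1.5,0,0],[-1.8,-4.9,7.2,-2,0,0],[-1.8,-6.1,9,-2.5,0,0],[-1.8,-7.3,10.8,-3,0,0],[-1.8,-8.5,12.6,-3.65,0,0],[-1.8,-9.7,14.4,-3.65,0,0],[-1.8,-10.9,16.2,-3.65,0,0],[-1.8,-12.1,18,-3.65,0,0]]
  jaw: 0
  newtons: 40

```text
time_s: 1.15
position: [0.4796, 0.1051, 0.3013]
tool_rot: [[-0.0, -0.0, 1.0], [0.0, 1.0, 0.0], [-1.0, 0.0, -0.0]]
ft_force: [1.1, 0.5, 0.3]
grip_width: 0.0855
```

```bash
cat >> h.py <<'E'
def mv(*targets):
    "units of 25 mm from the present pose to world targets"
    s=sensors.observe(); R=np.array(s['tool_rot']); p=np.array(s['position'])
    print('t',s['time_s'],'p',np.round(p,4),'w',round(s['grip_width'],4),'F',np.round(s['ft_force'],2),'ydir',np.round(R[:,1],3),'xdir',np.round(R[:,0],3))
    for t in targets: print(np.round(R.T@(np.array(t)-p)/.025,2))
E
python3 -c "
from h import *
mv([.555,-.009,.3])"
```

```text
t 1.15 p [0.4796 0.1051 0.3013] w 0.0855 F [1.13 0.5  0.29] ydir [-0.  1.  0.] xdir [-0.  0. -1.]
[ 0.05 -4.57  3.02]
```

Request:
arm_command:
  plan:
    - [[0,-1.5,1,0,0,0],[0,-3,2,0,0,0],[0,-4.5,3,0,0,0],[0,-4.5,3,0,0,0],[0,-4.5,3,0,0,0]]

```text
time_s: 1.65
position: [0.554, -0.0059, 0.3006]
tool_rot: [[-0.001, 0.001, 1.0], [0.001, 1.0, -0.001], [-1.0, 0.001, -0.001]]
ft_force: [0.3, 0.1, -1.0]
grip_width: 0.0855
```

```bash
python3 - <<'E'
from h import *
np.set_printoptions(precision=4,suppress=True)
d=snap('wrist','w1'); mv([.555,-.009,.2])
B=((100,120,40),(130,255,255))
print(proj(d,[.555,-.009,.212]))
m,a,c=blob(d,*B,proj(d,[.555,-.009,.212])[0]); print(a,c,*disc(d,m,.212))
E
```

```text
t 1.7 p [ 0.5536 -0.005   0.301 ] w 0.0853 F [0.25 0.13 0.39] ydir [-0.  1.  0.] xdir [-0.001  0.    -1.   ]
[ 4.04 -0.16  0.06]
[[310.81   218.0349]]
[ 291  196   44   42 1344] [313.2083 216.1942] [ 0.5537 -0.0073  0.212 ] [0.0292 0.0315]
```

View pics/w1.png

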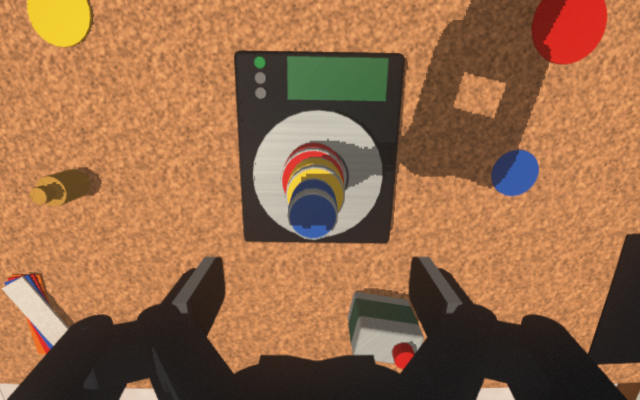

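The wrist view shows the blue lid at about (313,215), which agrees with the top view, between the open fingers. Descending to grasp.

Request:
arm_command:
  plan:
    - [[1,-0.1,0.03,0,0,0],[2,-0.1,0.03,0,0,0],[3,-0.1,0.03,0,0,0],[3.5,-0.1,0.03,0,0,0],[3.9,-0.1,0.03,0,0,0],[3.9,-0.1,0.03,0,0,0],[3.9,-0.1,0.03,0,0,0]]

```text
time_s: 2.4
position: [0.5547, -0.0074, 0.2046]
tool_rot: [[0.001, -0.001, 1.0], [-0.0, 1.0, 0.001], [-1.0, -0.0, 0.001]]
ft_force: [0.8, 0.2, 1.0]
grip_width: 0.0853
```

Request:
arm_command:
  plan:
    - [[0,0,0,0,0,0],[0,0,0,0,0,0],[0,0,0,0,0,0],[0,0,0,0,0,0],[0,0,0,0,0,0],[0,0,0,0,0,0],[0,0,0,0,0,0],[0,0,0,0,0,0]]
  jaw: 1
  newtons: 25

```text
time_s: 3.2
position: [0.5548, -0.008, 0.2042]
tool_rot: [[0.001, -0.0, 1.0], [-0.0, 1.0, 0.0], [-1.0, -0.0, 0.001]]
ft_force: [-0.5, -0.6, 5.8]
grip_width: 0.0351
```

```bash
python3 - <<'E'
from h import *
d=snap('side','s1'); cv2.imwrite('pics/s1c.png',cv2.resize(d['img'][100:290,220:420,::-1],None,fx=3,fy=3)); mv([.571,.259,.30],[.571,.259,.204-.164])
E
```

```text
t 3.25 p [ 0.5548 -0.0079  0.2042] w 0.0355 F [-0.03 -0.89  4.69] ydir [-0.  1. -0.] xdir [ 0.001 -0.    -1.   ]
[-3.84 10.68  0.65]
[ 6.56 10.68  0.65]
```

View pics/s1c.png

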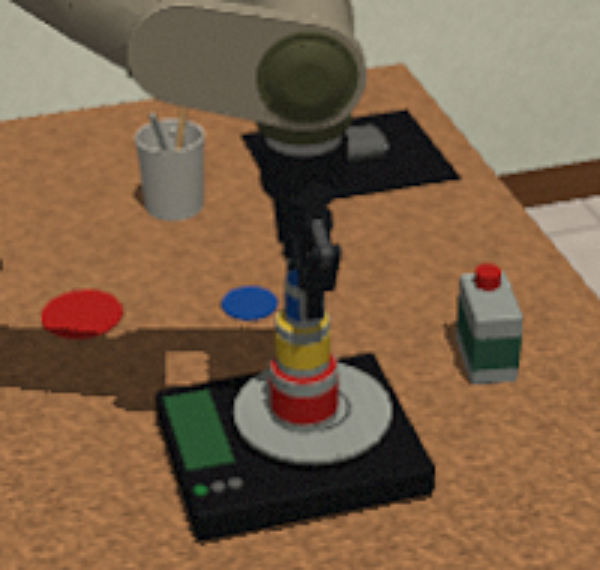

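The blue tin is held (width 35 mm) with the stack undisturbed. Next is the lift and transfer.

Request:
arm_command:
  plan:
    - [[-0.3,0,0,0,0,0],[-0.9,0,0,0,0,0],[-1.6,0.3,0,0,0,0],[-2,1.2,0.1,0,0,0],[-2,2.4,0.2,0,0,0],[-2,3.8,0.3,0,0,0],[-2,5.3,0.4,0,0,0],[-2,6.8,0.5,0,0,0],[-2,8.3,0.6,0,0,0],[-2,9.5,0.65,0,0,0]]

```text
time_s: 4.25
position: [0.5704, 0.2318, 0.2536]
tool_rot: [[-0.001, -0.001, 1.0], [0.0, 1.0, 0.001], [-1.0, 0.0, -0.001]]
ft_force: [-0.2, -0.4, -0.1]
grip_width: 0.0355
```

Request:
arm_command:
  plan:
    - [[0,0.8,0,0,0,0],[0.5,1.17,0,0,0,0],[1.5,1.17,0,0,0,0],[2.8,1.17,0,0,0,0],[4.2,1.17,0,0,0,0],[5.6,1.17,0,0,0,0],[6.6,1.17,0,0,0,0],[7.2,1.17,0,0,0,0],[7.6,1.17,0,0,0,0],[7.6,1.17,0,0,0,0]]

```text
time_s: 5.25
position: [0.5701, 0.2583, 0.0622]
tool_rot: [[-0.003, 0.0, 1.0], [-0.001, 1.0, -0.0], [-1.0, -0.001, -0.003]]
ft_force: [-0.7, -0.6, 0.0]
grip_width: 0.0352
```

```bash
python3 - <<'E'
from h import *
d=snap('wrist','w2');mv([.571,.259,.0405])
E
```

```text
t 5.3 p [0.5707 0.2585 0.0635] w 0.0351 F [ 0.04  0.75 -0.43] ydir [-0.  1. -0.] xdir [-0.001 -0.    -1.   ]
[0.92 0.02 0.01]
```

View pics/w2.png

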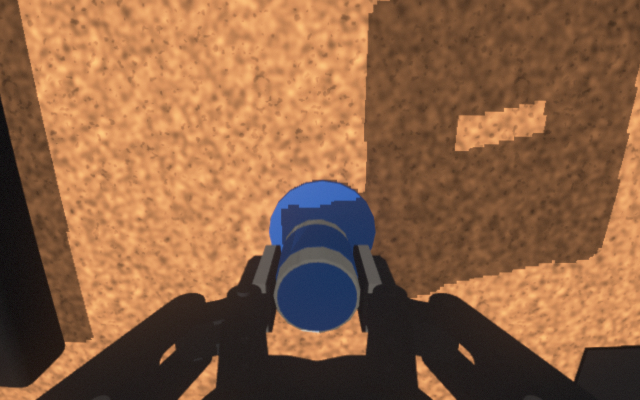

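The tin hangs over the blue mat: lid centre is ~(317,290), mat ~(322,235). This is consistent with the numbers, so I lower it.

Request:
arm_command:
  plan:
    - [[0.3,0,0,0,0,0],[0.6,0,0,0,0,0],[0.75,0,0,0,0,0],[0.83,0,0,0,0,0],[0.88,0,0,0,0,0],[0.9,0,0,0,0,0],[0.9,0,0,0,0,0],[0.9,0,0,0,0,0]]

```text
time_s: 6.1
position: [0.5709, 0.2589, 0.0415]
tool_rot: [[0.0, -0.0, 1.0], [0.0, 1.0, 0.0], [-1.0, 0.0, 0.0]]
ft_force: [0.2, -0.6, -0.1]
grip_width: 0.0353
```

Request:
arm_command:
  plan:
    - [[0.03,0,0,0,0,0],[0.05,0,0,0,0,0],[0.05,0,0,0,0,0],[0.05,0,0,0,0,0]]

```text
time_s: 6.5
position: [0.5708, 0.2589, 0.0402]
tool_rot: [[0.0, -0.0, 1.0], [0.0, 1.0, 0.0], [-1.0, 0.0, 0.0]]
ft_force: [-0.2, -0.3, 1.4]
grip_width: 0.0358
```

Request:
arm_command:
  plan:
    - [[0,0,0,0,0,0],[0,0,0,0,0,0],[0,0,0,0,0,0],[0,0,0,0,0,0],[0,0,0,0,0,0],[0,0,0,0,0,0]]
  jaw: 0.3

```text
time_s: 7.1
position: [0.5708, 0.2589, 0.0401]
tool_rot: [[0.0, -0.0, 1.0], [-0.0, 1.0, 0.0], [-1.0, -0.0, 0.0]]
ft_force: [-0.0, -0.3, -0.2]
grip_width: 0.0602
```

Request:
arm_command:
  plan:
    - [[-0.5,0,0,0,0,0],[-1.5,0,0,0,0,0],[-3,0,0,0,0,0],[-4.5,0,0,0,0,0],[-6,0,0,0,0,0],[-7.5,0,0,0,0,0],[-8.5,0,0,0,0,0]]
  jaw: 0

```text
time_s: 7.8
position: [0.5709, 0.259, 0.2568]
tool_rot: [[0.004, -0.001, 1.0], [0.001, 1.0, 0.001], [-1.0, 0.001, 0.004]]
ft_force: [-0.6, 0.3, -0.4]
grip_width: 0.0853
```

```bash
python3 - <<'E'
from h import *
np.set_printoptions(precision=4,suppress=True)
d=snap('top','t2');mv([.555,-.009,.25])
m,a,c=blob(d,(20,150,80),(32,255,255),proj(d,[.555,-.009,.168])[0]);print(c,a,*disc(d,m,.168))
u,v=np.int32(proj(d,[.571,.13,.1])[0])
cv2.imwrite('pics/t2c.png',cv2.resize(d['img'][v-60:v+60,u-90:u+90,::-1],None,fx=4,fy=4,interpolation=cv2.INTER_CUBIC))
E
```

```text
t 7.85 p [0.5717 0.2592 0.2604] w 0.0858 F [ 0.72 -0.1   3.42] ydir [-0.001  1.     0.002] xdir [ 0.01   0.002 -1.   ]
[  0.38 -10.73  -0.68]
[353.3195 206.1015] [344 197  19  19 266] [ 0.5533 -0.0099  0.168 ] [0.046  0.0468]
```

View pics/t2c.png

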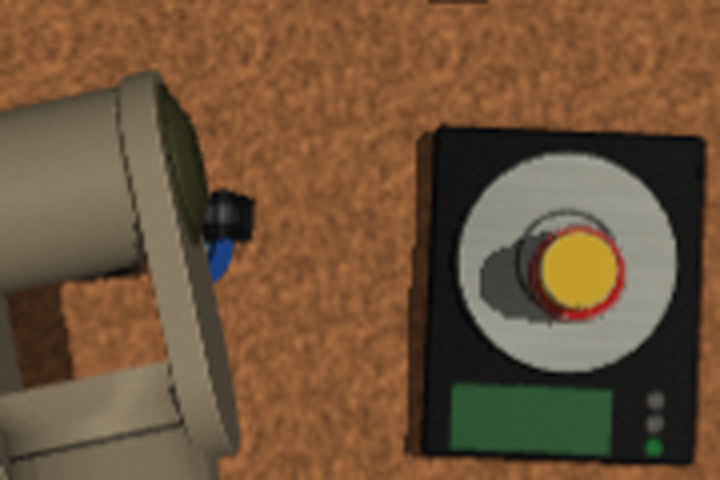

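The stack is upright after blue's removal, with the yellow lid at (579,269) in the crop. Moving to the yellow tin.

Request:
arm_command:
  plan:
    - [[0,-1.5,-0.1,0,0,0],[0,-3,-0.2,0,0,0],[0,-4.5,-0.3,0,0,0],[0,-6,-0.4,0,0,0],[0,-7.5,-0.5,0,0,0],[0,-9,-0.6,0,0,0],[0,-10.1,-0.68,0,0,0],[0,-10.7,-0.68,0,0,0],[0,-10.7,-0.68,0,0,0],[0,-10.7,-0.68,0,0,0]]

```text
time_s: 8.85
position: [0.554, -0.0078, 0.2528]
tool_rot: [[0.0, -0.001, 1.0], [0.0, 1.0, 0.001], [-1.0, 0.0, 0.0]]
ft_force: [0.1, -0.3, 0.2]
grip_width: 0.0855
```

```bash
python3 - <<'E'
from h import *
np.set_printoptions(precision=4,suppress=True)
d=snap('wrist','w3');mv([.554,-.0085,.152])
m,a,c=blob(d,(20,150,60),(32,255,255),proj(d,[.554,-.009,.168])[0]);print(c,a,*disc(d,m,.168))
s=snap('side','s3');m,a,c=blob(s,(100,120,40),(130,255,255),proj(s,[.571,.259,.048])[0]);print('blue side blob',c,a,proj(s,[[.571,.259,.048],[.571,.259,.004]]))
E
```

```text
t 8.9 p [ 0.5539 -0.0074  0.2527] w 0.0851 F [-0.57  0.07 -0.43] ydir [-0.001  1.     0.   ] xdir [ 0.  0. -1.]
[ 4.03 -0.04  0.  ]
[317.504  215.0162] [ 284  184   68   63 3341] [ 0.5517 -0.0063  0.168 ] [0.0452 0.0454]
blue side blob [302.8824 189.6176] [299 188   9   5  34] [[302.3859 190.0235]
 [302.7798 200.9339]]
```

Request:
arm_command:
  plan:
    - [[1,0,0,0,0,0],[2,0,0,0,0,0],[3,0,0,0,0,0],[3.5,0,0,0,0,0],[3.9,0,0,0,0,0],[4,0,0,0,0,0],[4,0,0,0,0,0]]

```text
time_s: 9.65
position: [0.5541, -0.0082, 0.1527]
tool_rot: [[0.0, -0.001, 1.0], [0.0, 1.0, 0.001], [-1.0, 0.0, 0.0]]
ft_force: [-0.7, -0.6, -0.1]
grip_width: 0.0855
```

Request:
arm_command:
  plan:
    - [[0,0,0,0,0,0],[0,0,0,0,0,0],[0,0,0,0,0,0],[0,0,0,0,0,0],[0,0,0,0,0,0],[0,0,0,0,0,0],[0,0,0,0,0,0],[0,0,0,0,0,0]]
  jaw: 1
  newtons: 35

```text
time_s: 10.45
position: [0.5542, -0.0086, 0.1533]
tool_rot: [[0.001, -0.0, 1.0], [-0.0, 1.0, 0.0], [-1.0, -0.0, 0.001]]
ft_force: [-0.1, 1.0, 6.0]
grip_width: 0.0492
```

```bash
python3 - <<'E'
from h import *
mv([.374,-.314,.22],[.374,-.314,.04])
E
```

```text
t 10.45 p [ 0.5542 -0.0086  0.1533] w 0.0492 F [-0.08  0.99  6.02] ydir [-0.  1. -0.] xdir [ 0.001 -0.    -1.   ]
[ -2.68 -12.21  -7.21]
[  4.52 -12.21  -7.22]
```

Request:
arm_command:
  plan:
    - [[-0.3,0,0,0,0,0],[-0.9,0,0,0,0,0],[-1.6,-0.3,-0.2,0,0,0],[-2,-1.2,-0.7,0,0,0],[-2,-2.4,-1.4,0,0,0],[-2,-3.8,-2.2,0,0,0],[-2,-5.2,-3.1,0,0,0],[-2,-6.6,-3.9,0,0,0],[-2,-8,-4.7,0,0,0],[-2,-9.4,-5.5,0,0,0]]

```text
time_s: 11.45
position: [0.4154, -0.2449, 0.2028]
tool_rot: [[-0.0, -0.0, 1.0], [0.0, 1.0, 0.0], [-1.0, 0.0, -0.0]]
ft_force: [0.7, -1.0, -0.5]
grip_width: 0.0493
```

Request:
arm_command:
  plan:
    - [[0,-1.2,-0.7,0,0,0],[0,-2.2,-1.3,0,0,0],[0.6,-2.8,-1.7,0,0,0],[1.6,-2.8,-1.7,0,0,0],[2.9,-2.8,-1.7,0,0,0],[4.1,-2.8,-1.7,0,0,0],[5,-2.8,-1.7,0,0,0],[5.6,-2.8,-1.7,0,0,0],[5.8,-2.8,-1.7,0,0,0],[5.8,-2.8,-1.7,0,0,0]]

```text
time_s: 12.45
position: [0.374, -0.3137, 0.0574]
tool_rot: [[-0.001, -0.0, 1.0], [0.001, 1.0, 0.0], [-1.0, 0.001, -0.001]]
ft_force: [-0.1, 0.1, -1.6]
grip_width: 0.0495
```

```bash
python3 - <<'E'
from h import *
mv([.374,-.314,.0395])
E
```

```text
t 12.45 p [ 0.374  -0.3137  0.0574] w 0.0495 F [-0.14  0.11 -1.6 ] ydir [-0.     1.     0.001] xdir [-0.001  0.001 -1.   ]
[ 0.72 -0.01  0.  ]
```

Request:
arm_command:
  plan:
    - [[0.3,0,0,0,0,0],[0.5,0,0,0,0,0],[0.62,0,0,0,0,0],[0.68,0,0,0,0,0],[0.72,0,0,0,0,0],[0.74,0,0,0,0,0],[0.74,0,0,0,0,0],[0.74,0,0,0,0,0]]

```text
time_s: 13.25
position: [0.3741, -0.3137, 0.0393]
tool_rot: [[0.0, -0.0, 1.0], [-0.0, 1.0, 0.0], [-1.0, -0.0, 0.0]]
ft_force: [-1.4, 1.3, 3.3]
grip_width: 0.0491
```

Request:
arm_command:
  plan:
    - [[0,0,0,0,0,0],[0,0,0,0,0,0],[0,0,0,0,0,0],[0,0,0,0,0,0],[0,0,0,0,0,0],[0,0,0,0,0,0]]
  jaw: 0.1

```text
time_s: 13.85
position: [0.3741, -0.3137, 0.039]
tool_rot: [[-0.0, -0.0, 1.0], [-0.0, 1.0, 0.0], [-1.0, -0.0, -0.0]]
ft_force: [-0.0, -0.6, -0.8]
grip_width: 0.0767
```

Request:
arm_command:
  plan:
    - [[-0.5,0,0,0,0,0],[-1.5,0,0,0,0,0],[-3,0,0,0,0,0],[-4.5,0,0,0,0,0],[-5.5,0.5,0.3,0,0,0],[-6.5,1.5,0.9,0,0,0],[-6.5,3,1.8,0,0,0],[-6.5,4.5,2.7,0,0,0],[-6.5,6,3.6,0,0,0],[-6.5,7.5,4.5,0,0,0]]
  jaw: 0

```text
time_s: 14.85
position: [0.4871, -0.1245, 0.2017]
tool_rot: [[0.0, -0.0, 1.0], [-0.0, 1.0, 0.0], [-1.0, -0.0, 0.0]]
ft_force: [1.4, -0.2, 0.4]
grip_width: 0.0854
```

```bash
python3 - <<'E'
from h import *
np.set_printoptions(precision=4,suppress=True)
d=snap('top','t3');mv([.554,-.0085,.20],[.554,-.0085,.096])
m,a,c=blob(d,(0,200,60),(6,255,255),proj(d,[.555,-.009,.118])[0]);print(c,a,*disc(d,m,.118))
s=snap('side','s4')
for n,q,c,p in[('ymat+tin',s,((20,150,80),(32,255,255)),[.374,-.314,.054]),('ytop',d,((20,150,80),(32,255,255)),[.374,-.314,.054]),('btop',d,((100,120,40),(130,255,255)),[.571,.259,.048])]:
    m,a,c=blob(q,*c,proj(q,p)[0]);print(n,c,a,proj(q,p),*disc(q,m,p[2]))
a=s['img'][170:250,260:360,::-1];b=s['img'][300:380,240:340,::-1]
cv2.imwrite('pics/s4c.png',cv2.resize(np.hstack([a,b]),None,fx=4,fy=4,interpolation=cv2.INTER_CUBIC))
E
```

```text
t 14.9 p [ 0.4891 -0.1197  0.2017] w 0.0855 F [-1.93  4.52 -1.42] ydir [-0.004  1.     0.002] xdir [ 0.001  0.002 -1.   ]
[0.08 4.44 2.62]
[4.24 4.43 2.61]
[353.1093 206.7732] [343 196  21  23 366] [ 0.5536 -0.0123  0.118 ] [0.056  0.0569]
ymat+tin [284.0161 334.6694] [275 327  20  16 248] [[283.827  335.3689]] [ 0.3749 -0.3121  0.054 ] [0.0444 0.047 ]
ytop [456.1597 274.229 ] [443 261  26  27 476] [[459.6291 275.4289]] [ 0.3772 -0.3042  0.054 ] [0.0777 0.0786]
btop [255.6994 199.9583] [245 190  22  21 336] [[253.2597 199.0085]] [0.5686 0.2522 0.048 ] [0.0602 0.0613]
```

View pics/s4c.png

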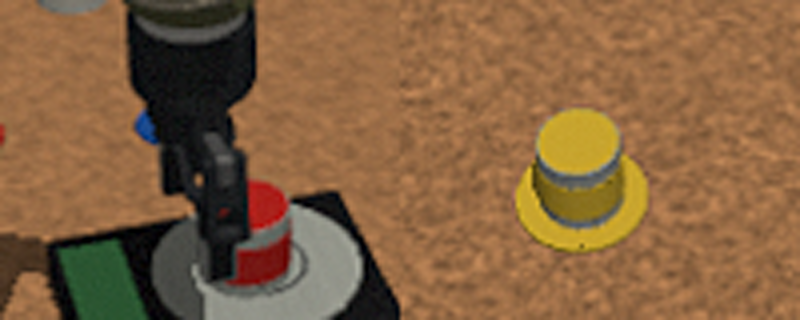

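The yellow tin stands centred on its mat and the red tin stands alone on the pan. Moving over the red tin.

Request:
arm_command:
  plan:
    - [[0,0.8,0.5,0,0,0],[0,2,1.2,0,0,0],[0,3.3,2,0,0,0],[0,4.2,2.5,0,0,0],[0,4.4,2.6,0,0,0],[0,4.4,2.6,0,0,0],[0,4.4,2.6,0,0,0]]

```text
time_s: 15.65
position: [0.551, -0.0171, 0.2015]
tool_rot: [[-0.0, 0.0, 1.0], [-0.0, 1.0, -0.0], [-1.0, -0.0, -0.0]]
ft_force: [-0.4, -0.5, 0.2]
grip_width: 0.0857
```

```bash
python3 - <<'E'
from h import *
np.set_printoptions(precision=4,suppress=True)
d=snap('wrist','w4');mv([.554,-.0085,.095])
m,a,c=blob(d,(0,180,40),(6,255,255),proj(d,[.554,-.009,.118])[0]);print(c,a,*disc(d,m,.118))
E
```

```text
t 15.7 p [ 0.551  -0.0172  0.2015] w 0.0854 F [ 0.12 -0.39  0.23] ydir [ 0.001  1.    -0.   ] xdir [-0. -0. -1.]
[4.26 0.35 0.12]
[332.3229 221.771 ] [ 286  179   86   81 4586] [ 0.5532 -0.0057  0.118 ] [0.0516 0.0617]
```

View pics/w4.png

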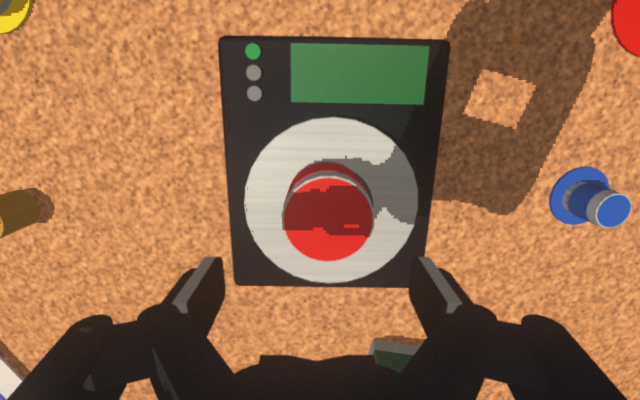

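The wrist view shows the red lid at ~(328,218), blue tin on its mat. I align at y = −0.008 and descend.

Request:
arm_command:
  plan:
    - [[0.3,0.37,0.12,0,0,0],[0.6,0.37,0.12,0,0,0],[1.6,0.37,0.12,0,0,0],[2.6,0.37,0.12,0,0,0],[3.4,0.37,0.12,0,0,0],[4,0.37,0.12,0,0,0],[4.25,0.37,0.12,0,0,0],[4.25,0.37,0.12,0,0,0],[4.25,0.37,0.12,0,0,0]]

```text
time_s: 16.6
position: [0.5547, -0.0069, 0.0958]
tool_rot: [[0.001, -0.0, 1.0], [-0.0, 1.0, 0.0], [-1.0, -0.0, 0.001]]
ft_force: [-0.2, 0.2, 0.3]
grip_width: 0.085
```

Request:
arm_command:
  plan:
    - [[0,0,0,0,0,0],[0,0,0,0,0,0],[0,0,0,0,0,0],[0,0,0,0,0,0],[0,0,0,0,0,0],[0,0,0,0,0,0],[0,0,0,0,0,0],[0,0,0,0,0,0]]
  jaw: 1
  newtons: 50

```text
time_s: 17.4
position: [0.5549, -0.0071, 0.0964]
tool_rot: [[0.002, -0.0, 1.0], [-0.001, 1.0, 0.0], [-1.0, -0.001, 0.002]]
ft_force: [-2.0, -1.7, 6.4]
grip_width: 0.0629
```

```bash
python3 - <<'E'
from h import *
mv([.387,.295,.039])
E
```

```text
t 17.4 p [ 0.5549 -0.0071  0.0964] w 0.0629 F [-1.97 -1.71  6.44] ydir [-0.     1.    -0.001] xdir [ 0.002 -0.001 -1.   ]
[ 2.27 12.09 -6.71]
```

Request:
arm_command:
  plan:
    - [[-0.2,0,0,0,0,0],[-0.7,0,0,0,0,0],[-1.4,0.2,-0.2,0,0,0],[-2,0.9,-0.7,0,0,0],[-2.2,2,-1.4,0,0,0],[-2.2,3.3,-2.2,0,0,0],[-2.2,4.7,-3,0,0,0],[-2.2,6.1,-3.8,0,0,0],[-2.2,7.5,-4.6,0,0,0],[-2.2,8.9,-5.3,0,0,0]]

```text
time_s: 18.4
position: [0.4204, 0.2168, 0.1505]
tool_rot: [[-0.001, -0.0, 1.0], [0.0, 1.0, 0.0], [-1.0, 0.0, -0.001]]
ft_force: [-0.2, -0.0, -2.6]
grip_width: 0.063
```

Request:
arm_command:
  plan:
    - [[0,1.3,-0.6,0,0,0],[0,2.3,-1.1,0,0,0],[0,2.9,-1.35,0,0,0],[0.6,3.2,-1.4,0,0,0],[1.5,3.2,-1.4,0,0,0],[2.4,3.2,-1.4,0,0,0],[3.1,3.2,-1.4,0,0,0],[3.5,3.2,-1.4,0,0,0],[3.7,3.2,-1.4,0,0,0],[3.7,3.2,-1.4,0,0,0]]

```text
time_s: 19.4
position: [0.3868, 0.2956, 0.0578]
tool_rot: [[-0.0, -0.0, 1.0], [-0.0, 1.0, 0.0], [-1.0, -0.0, -0.0]]
ft_force: [-0.2, -0.2, -2.4]
grip_width: 0.0632
```

```bash
python3 - <<'E'
from h import *
mv([.387,.295,.0404])
E
```

```text
t 19.4 p [0.3868 0.2956 0.0578] w 0.0632 F [-0.24 -0.16 -2.37] ydir [-0.  1. -0.] xdir [-0. -0. -1.]
[ 0.69 -0.02  0.01]
```

Request:
arm_command:
  plan:
    - [[0.3,0,0,0,0,0],[0.5,0,0,0,0,0],[0.6,0,0,0,0,0],[0.66,0,0,0,0,0],[0.7,0,0,0,0,0],[0.72,0,0,0,0,0],[0.72,0,0,0,0,0],[0.72,0,0,0,0,0]]

```text
time_s: 20.2
position: [0.3868, 0.2956, 0.0404]
tool_rot: [[0.0, -0.001, 1.0], [0.0, 1.0, 0.001], [-1.0, 0.0, 0.0]]
ft_force: [-2.9, -1.4, 6.3]
grip_width: 0.063
```

Request:
arm_command:
  plan:
    - [[0,0,0,0,0,0],[0,0,0,0,0,0],[0,0,0,0,0,0],[0,0,0,0,0,0],[0,0,0,0,0,0],[0,0,0,0,0,0]]
  jaw: 0

```text
time_s: 20.8
position: [0.3868, 0.2956, 0.0398]
tool_rot: [[0.0, -0.0, 1.0], [-0.0, 1.0, 0.0], [-1.0, -0.0, 0.0]]
ft_force: [-0.2, 0.4, -1.1]
grip_width: 0.0856
```

Request:
arm_command:
  plan:
    - [[-0.5,0,0,0,0,0],[-1.5,0,0,0,0,0],[-3,0,0,0,0,0],[-4.5,0,0,0,0,0],[-6,0,0,0,0,0],[-7.5,0,0,0,0,0],[-8,-1,0.3,0,0,0],[-8,-2.6,1,0,0,0],[-8,-4.2,1.7,0,0,0],[-8,-5.8,2.4,0,0,0]]

```text
time_s: 21.8
position: [0.4471, 0.1492, 0.24]
tool_rot: [[0.0, -0.001, 1.0], [0.0, 1.0, 0.001], [-1.0, 0.0, 0.0]]
ft_force: [0.2, -0.2, 0.1]
grip_width: 0.0855
```

```bash
python3 - <<'E'
from h import *
np.set_printoptions(precision=4,suppress=True)
d=load('top0');print(back(d,[469.5,201]*1,.065))
t=snap('top','t5')
for f,q in(('t',t),):
    m,a,_=blob(q,(0,0,120),(180,60,255),proj(q,[.5625,-.008,.06])[0]); 
    c=max(cv2.findContours(m,cv2.RETR_EXTERNAL,cv2.CHAIN_APPROX_NONE)[0],key=len); e=cv2.fitEllipse(cv2.convexHull(c)); print(f,'pan',e,back(q,[e[0]],.06))
s=snap('side','s5')
a=s['img'][170:290,220:400,::-1];b=t['img'][160:280,210:390,::-1]
cv2.imwrite('pics/s5c.png',cv2.resize(np.vstack([a,b]),None,fx=2.5,fy=2.5,interpolation=cv2.INTER_CUBIC))
mv([.57,-.31,.22])
E
```

```text
[[ 0.579  -0.3358  0.065 ]]
t pan ((350.4768371582031, 204.2828369140625), (53.67823028564453, 53.82047653198242), 54.03657913208008) [[ 0.5625 -0.0083  0.06  ]]
t 21.9 p [0.4486 0.1469 0.2397] w 0.0851 F [-0.93  0.17  0.95] ydir [ 0.005  1.    -0.001] xdir [ 0.    -0.001 -1.   ]
[  0.81 -18.25   4.95]
```

View pics/s5c.png

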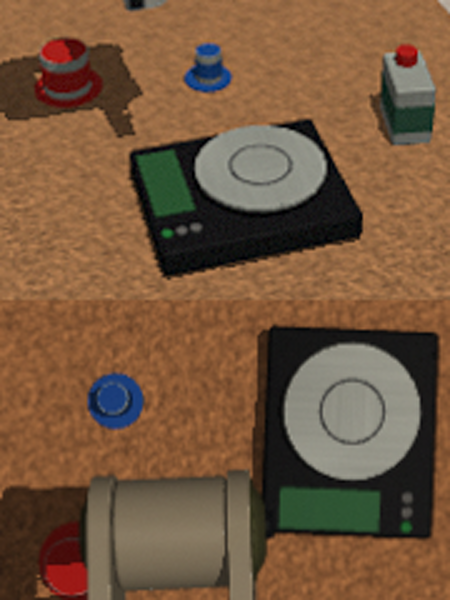

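Red and blue stand well on their mats and the pan is empty. Now to the check weight.

Request:
arm_command:
  plan:
    - [[0,-1.7,0.5,0,0,0],[0,-3.5,1,0,0,0],[0,-5.3,1.5,0,0,0],[0,-7.1,2,0,0,0],[0,-8.9,2.5,0,0,0],[0,-10.7,3,0,0,0],[0,-12.5,3.5,0,0,0],[0,-14.3,4,0,0,0],[0,-16.1,4.5,0,0,0],[0,-17.8,5,0,0,0]]

```text
time_s: 22.9
position: [0.5724, -0.2958, 0.2396]
tool_rot: [[-0.0, -0.0, 1.0], [0.0, 1.0, 0.0], [-1.0, 0.0, -0.0]]
ft_force: [0.4, 0.7, -0.2]
grip_width: 0.0851
```

Request:
arm_command:
  plan:
    - [[0.8,-0.9,0.2,0,0,0],[1.6,-1.2,0.2,0,0,0],[1.6,-1.2,0.2,0,0,0],[1.6,-1.2,0.2,0,0,0]]

```text
time_s: 23.3
position: [0.5773, -0.3236, 0.2001]
tool_rot: [[-0.0, -0.001, 1.0], [0.001, 1.0, 0.001], [-1.0, 0.001, -0.0]]
ft_force: [0.9, 0.3, 0.8]
grip_width: 0.0856
```

```bash
python3 - <<'E'
from h import *
np.set_printoptions(precision=4,suppress=True)
d=snap('wrist','w6');s=load('s5')
mv([.578,-.333,.032])
print(proj(d,[[.578,-.333,.065],[.578,-.333,0]]))
m,a,_=blob(s,(0,0,100),(180,60,255),proj(s,[.5625,-.008,.06])[0]); 
c=max(cv2.findContours(m,cv2.RETR_EXTERNAL,cv2.CHAIN_APPROX_NONE)[0],key=len); P=back(s,cv2.convexHull(c).reshape(-1,2),.06)[:,:2].astype(np.float32)
print('pan side',cv2.fitEllipse(P*1000))
E
```

```text
t 23.35 p [ 0.5775 -0.3235  0.201 ] w 0.0853 F [ 0.16 -0.05  0.63] ydir [-0.001  1.    -0.001] xdir [ 0.001 -0.001 -1.   ]
[ 6.76 -0.38  0.01]
[[304.0916 197.8229]
 [306.4532 179.3192]]
pan side ((563.9450073242188, -4.971529006958008), (148.8300323486328, 151.14816284179688), 156.74632263183594)
```

View pics/w6.png

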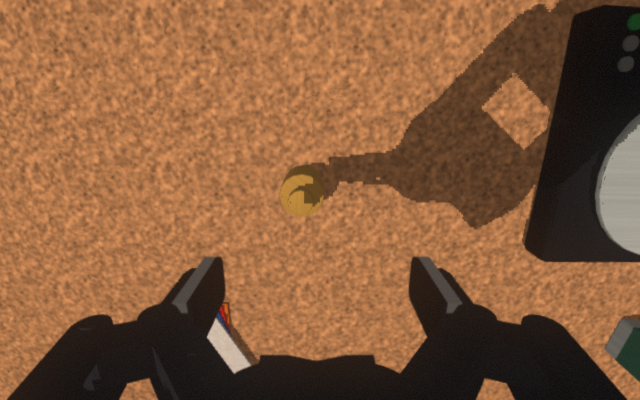

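The weight shows at about (302,192) in the wrist view. I overlay the model on a crop to refine it.

```bash
python3 - <<'E'
from h import *
def ov(d,cen,off,k,w,h):
    u0,v0=off; im=cv2.resize(d['img'][v0:v0+h,u0:u0+w,::-1],None,fx=k,fy=k,interpolation=cv2.INTER_CUBIC)
    th=np.linspace(0,2*np.pi,60)
    for z,r,c in((0,.02,(255,0,0)),(.045,.02,(0,255,0)),(.065,.011,(255,0,255))):
        P=np.c_[cen[0]+r*np.cos(th),cen[1]+r*np.sin(th),0*th+z]
        q=(proj(d,P)+.5-off)*k
        cv2.polylines(im,[np.int32(q)],True,c,1)
    return im
c=(.578,-.333)
im=np.hstack([ov(load('w6'),c,(260,150),8,80,75),np.zeros((600,8,3),np.uint8)][:1])
im2=ov(load('s5'),c,(350,305),8,50,45)
im2=np.vstack([im2[:,:],np.zeros((600-360,400,3),np.uint8)])
im3=cv2.resize(np.hstack([im,im2]),None,fx=.75,fy=.75)
cv2.imwrite('pics/w6c.png',im3);print(im3.shape)
E
```

```text
(450, 780, 3)
```

View pics/w6c.png

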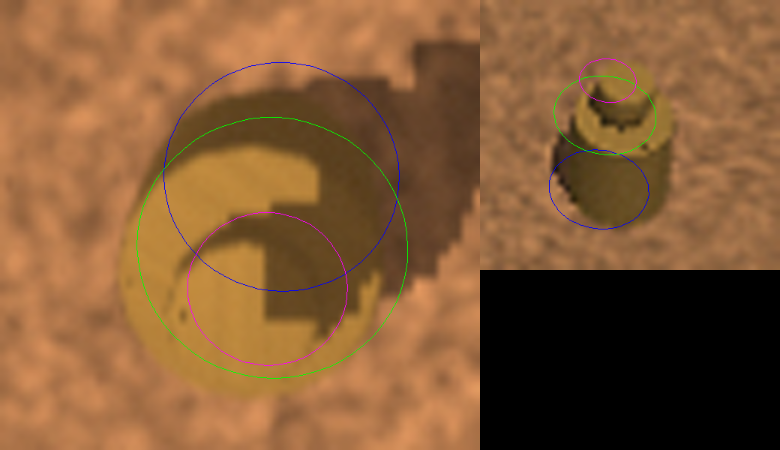

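Overlay: the real weight sits ~3 mm towards −y and ~2 mm towards +x of the guess, so it is at about (0.580, −0.3365), in line with the top view.

Request:
arm_command:
  plan:
    - [[0.5,-0.52,0.1,0,0,0],[1.5,-0.52,0.1,0,0,0],[2.7,-0.52,0.1,0,0,0],[3.9,-0.52,0.1,0,0,0],[5,-0.52,0.1,0,0,0],[5.8,-0.52,0.1,0,0,0],[6.4,-0.52,0.1,0,0,0],[6.7,-0.52,0.1,0,0,0],[6.7,-0.52,0.1,0,0,0],[6.7,-0.52,0.1,0,0,0]]

```text
time_s: 24.35
position: [0.58, -0.3377, 0.0333]
tool_rot: [[0.001, -0.001, 1.0], [-0.001, 1.0, 0.001], [-1.0, -0.001, 0.001]]
ft_force: [0.6, 0.2, -1.0]
grip_width: 0.0849
```

Request:
arm_command:
  plan:
    - [[0,0,0,0,0,0],[0,0,0,0,0,0],[0,0,0,0,0,0],[0,0,0,0,0,0],[0,0,0,0,0,0],[0,0,0,0,0,0],[0,0,0,0,0,0],[0,0,0,0,0,0]]
  jaw: 1
  newtons: 60

```text
time_s: 25.15
position: [0.5798, -0.3374, 0.033]
tool_rot: [[0.001, -0.001, 1.0], [-0.0, 1.0, 0.001], [-1.0, -0.0, 0.001]]
ft_force: [-0.4, 2.1, 5.6]
grip_width: 0.0391
```

```bash
python3 - <<'E'
from h import *
mv([.563,-.0065,.0935])
E
```

```text
t 25.15 p [ 0.5798 -0.3374  0.033 ] w 0.0391 F [-0.35  2.1   5.62] ydir [-0.001  1.    -0.   ] xdir [ 0.001 -0.    -1.   ]
[-2.43 13.23 -0.66]
```

Request:
arm_command:
  plan:
    - [[-0.2,0,0,0,0,0],[-0.7,0,0,0,0,0],[-1.5,0,0,0,0,0],[-2.5,0,0,0,0,0],[-3.4,0.4,0,0,0,0],[-4,1.2,-0.1,0,0,0],[-4,2.4,-0.2,0,0,0],[-4,3.7,-0.3,0,0,0],[-4,5,-0.4,0,0,0],[-4,6.3,-0.5,0,0,0]]

```text
time_s: 26.15
position: [0.5665, -0.1786, 0.1327]
tool_rot: [[-0.0, -0.0, 1.0], [0.0, 1.0, 0.0], [-1.0, 0.0, -0.0]]
ft_force: [1.0, -0.4, -5.6]
grip_width: 0.0387
```

Request:
arm_command:
  plan:
    - [[0,1.3,0,0,0,0],[0,2.6,-0.1,0,0,0],[0,3.9,-0.1,0,0,0],[0,5.1,-0.16,0,0,0],[0,6.1,-0.16,0,0,0],[0,6.7,-0.16,0,0,0],[0,6.93,-0.16,0,0,0],[0.5,6.93,-0.16,0,0,0],[0.9,6.93,-0.16,0,0,0],[0.9,6.93,-0.16,0,0,0]]

```text
time_s: 27.15
position: [0.562, -0.0075, 0.1076]
tool_rot: [[-0.004, 0.001, 1.0], [0.001, 1.0, -0.001], [-1.0, 0.001, -0.004]]
ft_force: [-0.1, 0.3, -4.2]
grip_width: 0.0389
```

```bash
python3 - <<'E'
from h import *
d=snap('wrist','w7')
mv([.563,-.0065,.0935])
E
```

```text
t 27.2 p [ 0.5625 -0.0075  0.1086] w 0.0388 F [ 0.29  0.3  -4.84] ydir [0.001 1.    0.   ] xdir [-0.002  0.    -1.   ]
[0.6  0.04 0.02]
```

View pics/w7.png

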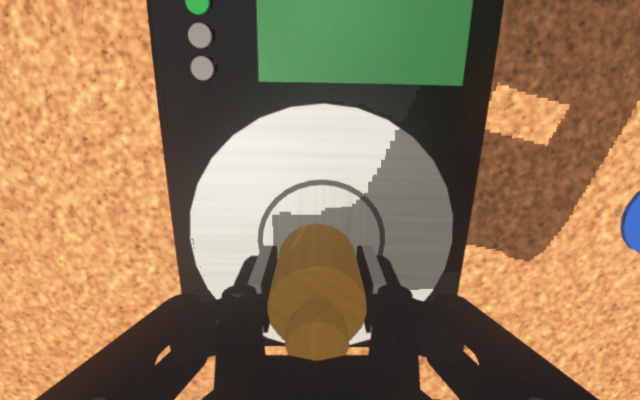

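The weight hangs over the marked circle (circle centre col ~321, weight col ~317). Lowering it.

Request:
arm_command:
  plan:
    - [[0.25,0.05,0.02,0,0,0],[0.42,0.05,0.02,0,0,0],[0.52,0.05,0.02,0,0,0],[0.58,0.05,0.02,0,0,0],[0.61,0.05,0.02,0,0,0],[0.63,0.05,0.02,0,0,0],[0.63,0.05,0.02,0,0,0],[0.63,0.05,0.02,0,0,0]]

```text
time_s: 28.0
position: [0.5635, -0.0054, 0.0942]
tool_rot: [[0.0, -0.0, 1.0], [-0.0, 1.0, 0.0], [-1.0, -0.0, 0.0]]
ft_force: [-0.2, -0.8, -4.3]
grip_width: 0.0392
```

Not in contact yet; about 1 mm more.

Request:
arm_command:
  plan:
    - [[0.03,0,0,0,0,0],[0.05,0,0,0,0,0],[0.06,0,0,0,0,0],[0.06,0,0,0,0,0],[0.06,0,0,0,0,0]]

```text
time_s: 28.5
position: [0.5635, -0.0053, 0.093]
tool_rot: [[0.0, -0.0, 1.0], [-0.0, 1.0, 0.0], [-1.0, -0.0, 0.0]]
ft_force: [-1.6, 1.0, 4.2]
grip_width: 0.0389
```

Request:
arm_command:
  plan:
    - [[0,0,0,0,0,0],[0,0,0,0,0,0],[0,0,0,0,0,0],[0,0,0,0,0,0],[0,0,0,0,0,0],[0,0,0,0,0,0]]
  jaw: 0

```text
time_s: 29.1
position: [0.5634, -0.0054, 0.0926]
tool_rot: [[0.0, -0.0, 1.0], [-0.0, 1.0, 0.0], [-1.0, -0.0, 0.0]]
ft_force: [0.1, -0.1, -1.2]
grip_width: 0.0857
```

Request:
arm_command:
  plan:
    - [[-0.4,0,0,0,0,0],[-1.2,0,0,0,0,0],[-2.4,0,0,0,0,0],[-3.6,0,0,0,0,0],[-4.8,0,0,0,0,0],[-5.5,0,-0.8,0,0,0],[-5.7,0,-2,0,0,0],[-5.7,0,-3.2,0,0,0],[-5.7,0,-4.2,0,0,0],[-5.7,0,-5,0,0,0]]

```text
time_s: 30.1
position: [0.437, -0.0052, 0.2359]
tool_rot: [[0.001, -0.0, 1.0], [-0.0, 1.0, 0.0], [-1.0, -0.0, 0.001]]
ft_force: [0.2, -0.1, -0.5]
grip_width: 0.0854
```

Request:
arm_command:
  plan:
    - [[0,0,0,0,0,0],[0,0,0,0,0,0],[0,0,0,0,0,0]]

```text
time_s: 30.4
position: [0.4393, -0.0055, 0.2354]
tool_rot: [[0.001, -0.0, 1.0], [-0.0, 1.0, 0.0], [-1.0, -0.0, 0.001]]
ft_force: [-0.1, 0.1, 0.1]
grip_width: 0.0857
```

```bash
python3 - <<'E'
from h import *
s=snap('side','s8');t=snap('top','t8');mv()
a=cv2.resize(s['img'][160:380,220:440,::-1],(440,440),interpolation=cv2.INTER_CUBIC)
b=cv2.resize(t['img'][160:300,220:320,::-1],(314,440),interpolation=cv2.INTER_CUBIC)
cv2.imwrite('pics/s8c.png',np.hstack([a,b]))
E
```

```text
t 30.5 p [ 0.4391 -0.0055  0.235 ] w 0.0858 F [-0.42 -0.61  0.07] ydir [-0.001  1.     0.   ] xdir [ 0.  0. -1.]
```

View pics/s8c.png

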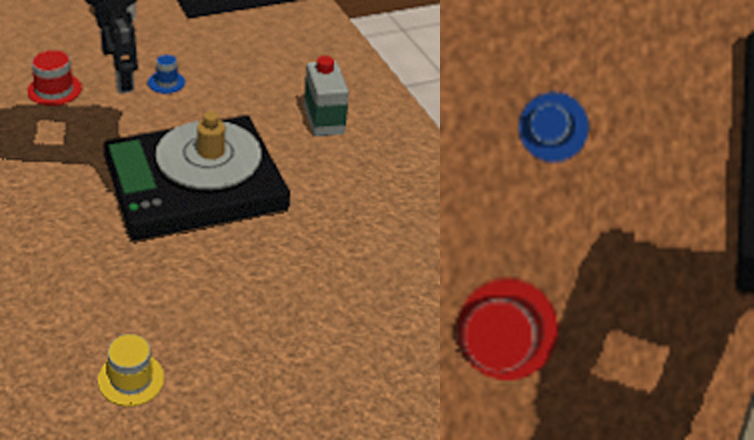

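All three tins stand on their mats and the weight stands in the circle: the lid offsets seen from the top match parallax. Handing in.

```bash
python3 -c "
from rig import workorder
print(workorder.close_job())"
```

```text
the job is handed in; nothing more can be done
None
```

I moved the blue, yellow and red tins, in that order, onto their own mats. Then I stood the brass check weight in the marked circle on the empty pan and handed the job in at about 30 s. The hand-in gave no verdict.

- **Placement:** The last side and top views showed all three tins upright on their mats and near the centres. The weight was upright inside the circle, and the arm was clear of everything. The offset between the red tin and its mat in the top view is about what the camera angle would cause, so I read it as centred.
- **Bystanders:** I did not touch the jug or the hardener can. The can was visible in the last view. I did not measure either one again after the first pictures.
- **Disagreements:** The cameras differed by 2–4 mm on several positions, such as the pan centre's y (−0.008 from the top view, −0.005 from the side), so I placed things at in-between values. The side view put the check weight about 3 mm away from where the other views did. All of this is well inside the 15–16 mm tolerances.

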